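# Nest the pouring trays and park the stack

## Robot

A 6-joint arm with a two-finger parallel gripper is mounted at the origin on the work surface. World frame = base frame: x ahead of the robot, y to its left, z up, the work surface at z = 0. Lengths are in m, angles in rad, forces in N, time in s.
With the tool pointing down it reaches from about 0.25 to 0.775 m from the base axis. Payload 4 kg.
Tool frame: the origin (TCP) lies midway between the tips of the shut fingers; the grasp point (between the pads) lies 19 mm behind it (robot.tcp_to_grasp is the distance from the TCP to the grasp point, in m); x points along the fingers, y is the direction in which the jaws open and shut, and the axes are right-handed (so a half turn about x gives the same grasp; the last joint's range is limited). The gripper opens to 94 mm and grips with 3 to 60 N. Pads are 16 mm wide; open, the fingers measure 119 mm over their backs; the gripper's body (75 mm by 177 mm) begins 78 mm behind the grasp point.
Start: joints at [1.233, 0.087, 1.371, -0, 1.684, -0.103], TCP at [0.128, 0.535, 0.206] pointing down, gripper open.
Joint ranges: [-3.1, 3.1], [-0.76, 2.03], [0.27, 2.55], [-1.08, 4.22], [0.17, 2.65], [-2.57, 2.57]. Speed limits (rad/s): [2.79, 2.79, 3.14, 3.14, 3.14, 3.14].

## Interface

Orientations are given as [roll, pitch, yaw] about the fixed x, y, z axes, in that order (R = Rz(yaw) Ry(pitch) Rx(roll)).
In Python, from bench import robot gives the robot as it stands.
- The arm moves only by the tool send_rows, never from a script. Its argument "increments" is a list of rows, each a list of 5 numbers: the opening, from -1 (shut) to 1 (fully open), so that 0 is half open, then the shift along the tool's x, y, z in m, then the turn about the tool's x in rad. In form: [[hand, tx, ty, tz, roll], ...]. A call has 1 to 5 rows; each row is the pose to reach, as a shift and turn from the pose commanded when the call began, along the tool's axes at that moment; what a row does not reach only later rows make up. A row lasts 1/12 s, in which the tool goes at most 41.7 mm and 7.16 degrees, less where a joint would pass 70% of its speed; a pose out of reach is approached as far as the arm can. A call with a gripper value outside its range is refused whole. The fingers move at their own pace and stop on an object; the grip force is fixed at half the most. Time passes only in rows, so rows that repeat a pose let the fingers close. It gives the time, the measured TCP pose, the force and the opening at its end, in the units of the state.
- robot.get_obs(): the state, without advancing time (a new reading comes with each control period).
- robot.snapshot(name): name is "scene" or "top" or "wrist"; returns a dict with "image" (420x560x3 uint8, red, green, blue), "intrinsics" (3x3 intrinsics, pixels), "k1" (the pictures are not rectified: a ray, as slopes to the right and down, at radius r is drawn at 1 + k1 r^2 times it, then the intrinsics apply), "world_from_camera" (4x4, takes a point from camera to world coordinates). Camera axes: x right, y down, z forward; pixel columns grow to the right and rows downward; lengths in m; the calibration is good to about 2 mm. A picture is of the moment at which its call begins. There is no depth.
- robot.close_job(): hands the job in, once; it reports no verdict.
The state is a dict: "time": time; "joint_positions": joint angles; "qvel": joint speeds; "joint_torque": joint torques, N m; "tool_pos": TCP position; "ee_rot": TCP orientation; "wrist_force": force on the tool from outside, world axes, zero at the start; "wrist_torque": the same for the moment, N m; "width": finger opening in m.
Only numpy, scipy, OpenCV 4.12 (cv2) and the standard library are available. Lean on these libraries where they do the work, as an engineer would, in place of code of your own. Each camera call takes 0.05 s, during which the arm holds its last target.

## Task

One of the two steel pouring trays has been left lying crosswise on top of the other. Turn it until its outline matches the tray below, nose over nose, so that it drops in and sits fully home, rim on rim, and slide the pair into the parking bay, nose first, right up against the bay's back strip. Leave both lying flat there, and leave the other things on the bench where they are.

Things in the scene. Friction and masses are not known exactly. Their poses are not given: they have to be found in the camera images.
- tray_top: Upper tray, same shape, size and axes; starts crosswise, its flat floor (2 mm thick; underside x -79 to 79, y -36 to 36) on the rim below. Nested, rim stands on rim, its origin 10 mm above the other's, with some 1.8 mm play all round. Tray on tray friction about 0.35. Turned right it drops in by its weight, or with a light press or wiggle.
- tray_low: Lower of two equal pouring trays of plain sheet steel, loose on the bench, 0.4-0.8 kg each. Origin: middle of its underside; z up, +x to the narrow pouring nose. Over the rim 210 mm long (x -105 to 105), 124 wide, 45 high. Straight heel, parallel sides up to x = 35, then straight in to a nose tip 32 wide. Walls 2 mm, leaning out 0.4 mm per mm of height. Friction on the bench about 0.6.
- top_nose (a point): Point on the upper tray: outer edge of the rim at the nose tip, 105 mm ahead of its origin, 40 mm up. Each tray has a rolled rim, 8 mm wide outside the wall and 10 mm high (z 35 to 45). Inside width between the parallel side walls: 104 mm at the top edge, 84 mm at 25 mm below it, 72 mm at the floor.
- low_nose (a point): The same point on the lower tray.
- bay: Parking bay: three aluminium angle strips screwed to the bench. Origin on the bench, middle of the back strip's inner face; +x runs in from the open mouth to the back, y across. Back strip at x = 0, 42 mm high. Side strips 30 mm high, x -175 to 0, inner faces at y -51.5 and 51.5: the trays' rims pass above them, the lower tray's walls have 3.5 mm play each side.
- clamp: A bystander: steel bar clamp with a wooden handle, lying on the bench; bar 240 mm along y, jaws reaching 88 mm to +x, 26 mm high. Origin on the bench under the middle of its bar.
- test_plate: A bystander: dark drilled steel plate, 90 x 120 x 10 mm, lying flat. Origin under its middle.
- bit_case: A bystander: grey plastic drill bit case, 75 x 115 x 39 mm. Origin under its middle.
Not all that is in view belongs to the job. Leave any green or turquoise look-alike of the tray_top alone.

How it is judged:
At the end, for the whole second after the job is handed in: Upper tray in the lower: noses within 6 mm, rim on rim (origin at most 12.5 mm above the other's), level with it within 0.03 rad. Lower tray flat on the bench in the bay, nose of its rim within 6 mm of the back strip and 15 mm of its middle, length within 0.1 rad of the bay's. Both at rest (z of tray_top in the frame of tray_low between 0.006 and 0.0125 m and horizontal distance between top_nose and low_nose below 0.006 m and angle between the z axis of tray_top and the z axis of tray_low, either way round below 0.03 rad and angle between tray_low's own z axis and vertical below 0.03 rad and height (world z) of tray_low below 0.004 m and x of low_nose in the frame of bay above -0.006 m and y of low_nose in the frame of bay between -0.015 and 0.015 m and angle between the x axis of tray_low and the x axis of bay, either way round below 0.1 rad and linear speed of each of tray_top, tray_low below 0.01 m/s); the robot touches nothing.
It fails at once if the bar clamp is moved by more than 20 mm (distance of clamp from where it was at the start of the episode above 0.02 m).
It fails at once if the drilled plate is moved by more than 20 mm (distance of test_plate from where it was at the start of the episode above 0.02 m).
It fails at once if the drill bit case is moved by more than 20 mm (distance of bit_case from where it was at the start of the episode above 0.02 m).
It also fails if it takes over 72 s, if anything falls off the work surface, if the arm or the gripper's body presses on something with over 40 N, if the wrist force passes 120 N, or if a joint passes its speed limit or range.

## Working session

There is one attempt and no reset: what is moved stays moved. The work goes in short steps, Python scripts to look and compute and a tool call to move; the robot and the scene stay as the last step left them, time stands still between calls to the robot, and variables do not carry over. Pictures are saved under pics/ and viewed, and the job is handed in when it is done.

Besides the shell and the picture viewer there is one more tool, called by a JSON object that holds its "op" and its "data", one argument or row to a line. send_rows: Moves the arm, as the interface text tells. Its arguments: {"type":"object","properties":{"increments":{"type":"array"}},"required":["increments"]}

```bash
ls; mkdir -p pics; python3 - <<'E'
from bench import robot
import cv2
for n in ["scene","top","wrist"]:
    s=robot.snapshot(n); cv2.imwrite(f"pics/{n}0.png",s["image"][:,:,::-1])
    print(n,s["intrinsics"],s["k1"],s["world_from_camera"].round(3))
print(robot.get_obs())
E
```

```text
pics
scene [[414.33055213   0.         283.39453371]
 [  0.         414.33055213 201.83204645]
 [  0.           0.           1.        ]] -0.012856769702913018 [[ 0.066  0.684 -0.727  1.324]
 [ 0.998 -0.037  0.056 -0.074]
 [ 0.011 -0.729 -0.684  0.762]
 [ 0.     0.     0.     1.   ]]
top [[440.2752969    0.         283.4668413 ]
 [  0.         440.2752969  211.11007539]
 [  0.           0.           1.        ]] -0.01652372949159533 [[-0.019 -0.994  0.108  0.468]
 [-1.     0.019  0.004 -0.023]
 [-0.006 -0.107 -0.994  1.062]
 [ 0.     0.     0.     1.   ]]
wrist [[329.82530896   0.         273.96937776]
 [  0.         329.82530896 203.04023099]
 [  0.           0.           1.        ]] 0.01349879845311845 [[ 0.233  0.941  0.245  0.057]
 [ 0.972 -0.225 -0.059  0.552]
 [-0.001  0.252 -0.968  0.384]
 [ 0.     0.     0.     1.   ]]
{'time': 0.15, 'joint_positions': array([ 1.23290369e+00,  8.78102859e-02,  1.37189324e+00, -3.51709199e-05,
        1.68360977e+00, -1.03116095e-01]), 'qvel': array([-6.90598508e-04, -5.60899782e-05, -5.30093239e-03,  2.13567406e-03,
       -4.67278454e-04,  3.38799221e-05]), 'joint_torque': array([ 3.12134898e-04, -3.40643084e+01, -3.02792788e+01,  7.18833692e-02,
        3.05369392e-02, -1.18172434e-04]), 'tool_pos': array([0.12782821, 0.53450425, 0.20456639]), 'ee_rot': array([-1.6536006 ,  1.56907533, -1.88838107]), 'wrist_force': array([-0.58948802, -0.34882858,  0.69913855]), 'wrist_torque': array([ 0.00424824, -0.04895819,  0.03640967]), 'width': 0.09395477173861552}
```

View pics/top0.png

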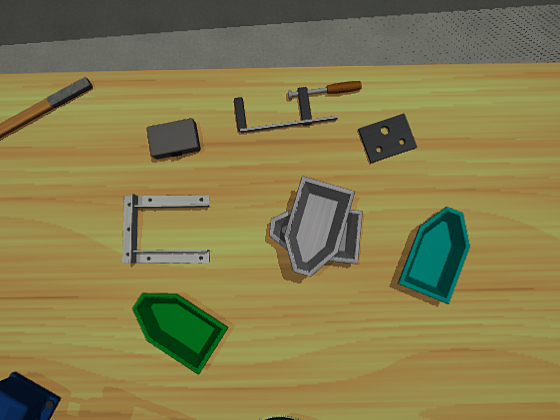

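View pics/scene0.png

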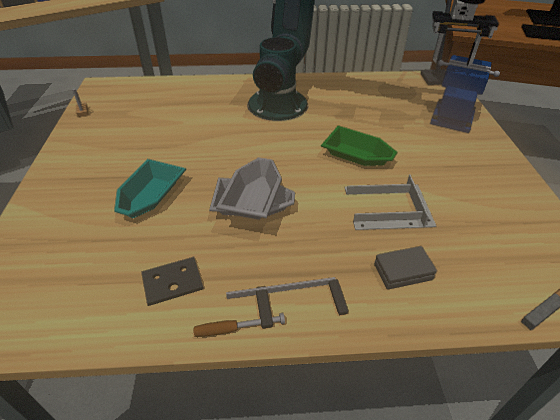

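View pics/wrist0.png

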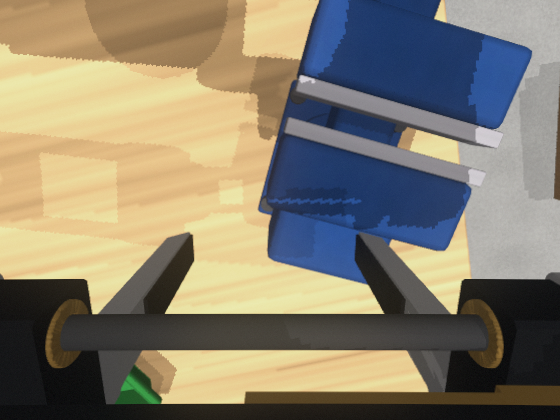

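The top view shows three tray candidates: the grey crosswise pair near (315,228), a green one at (180,328) and a turquoise one at (435,255). Only the grey steel pair fits the description. The bay is at (165,230), with its mouth to the right and its back strip at column 130. Next I'll take an enlarged crop to confirm.

```bash
cat > h.py <<'E'
import numpy as np, cv2
from bench import robot
def snap(n,f=None):
    s=robot.snapshot(n)
    if f: cv2.imwrite("pics/"+f,s["image"][:,:,::-1])
    return s
def ray(s,uv):
    K=s["intrinsics"]; uv=np.atleast_2d(np.asarray(uv,float))
    d=np.c_[(uv[:,0]-K[0,2])/K[0,0],(uv[:,1]-K[1,2])/K[1,1]]; u=d.copy()
    for _ in range(20): u=d/(1+s["k1"]*(u**2).sum(1,keepdims=True))
    T=s["world_from_camera"]; return T[:3,3],np.c_[u,np.ones(len(u))]@T[:3,:3].T
def onz(s,uv,z):
    o,r=ray(s,uv); return o+r*((z-o[2])/r[:,2:3])
def proj(s,P):
    T=s["world_from_camera"]; c=(np.atleast_2d(P)-T[:3,3])@T[:3,:3]
    u=c[:,:2]/c[:,2:]; u=u*(1+s["k1"]*(u**2).sum(1,keepdims=True)); K=s["intrinsics"]
    return u*[K[0,0],K[1,1]]+[K[0,2],K[1,2]]
E
python3 - <<'E'
import cv2
im=cv2.imread("pics/top0.png"); cv2.imwrite("pics/crop1.png",cv2.resize(im[165:290,255:375],None,fx=5,fy=4.8,interpolation=cv2.INTER_CUBIC))
cv2.imwrite("pics/crop2.png",cv2.resize(im[180:280,110:220],None,fx=5,fy=5,interpolation=cv2.INTER_CUBIC))
from scipy.spatial.transform import Rotation as R
from bench import robot
print(R.from_euler('xyz',robot.get_obs()['ee_rot']).as_matrix().round(3))
E
```

```text
[[-0.001  0.233  0.973]
 [-0.002  0.973 -0.233]
 [-1.    -0.002 -0.   ]]
```

View pics/crop1.png

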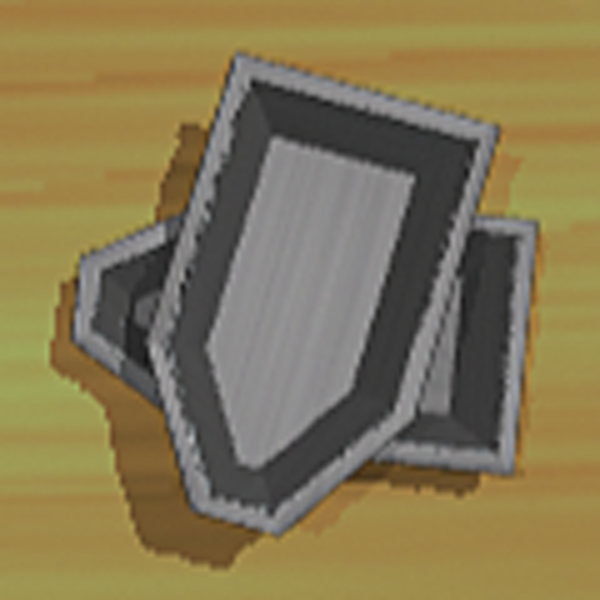

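View pics/crop2.png

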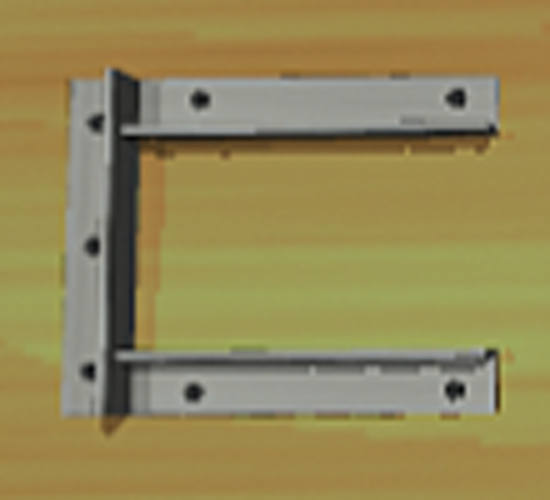

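```bash
python3 - <<'E'
from h import *
s=snap("top"); 
def c1(p): return np.array(p)/[5,4.8]+[255,165]-[.4,.4]
def c2(p): return np.array(p)/[5,5]+[110,180]-[.4,.4]
def tray(h,n,sh,z):
    h=onz(s,c1(h),z)[:,:2]; n=onz(s,c1(n),z)[:,:2]
    ax=n.mean(0)-h.mean(0); L=np.linalg.norm(ax); c=(n.mean(0)+h.mean(0))/2
    print("len",L,"heelw",np.linalg.norm(h[0]-h[1]),"heel ang",np.degrees(np.arctan2(*(h[0]-h[1])[::-1])),"c",c.round(4),"yaw",np.degrees(np.arctan2(ax[1],ax[0])),n.mean(0).round(4))
tray([(237,55),(498,128)],[(200,515),(278,533)],None,.09)
tray([(538,222),(512,472)],[(82,262),(78,340)],None,.045)
print("back bottom",onz(s,c2([(137,140),(137,250),(137,345)]),0).round(4))
print("up strip",onz(s,c2([(150,132),(495,131)]),.03).round(4))
print("lo strip",onz(s,c2([(150,352),(490,352)]),.03).round(4))
E
```

```text
len 0.20784940675121974 heelw 0.12126383754052467 heel ang 72.38543221454904 c [ 0.5334 -0.089 ] yaw 162.65305943512334 [ 0.4342 -0.058 ]
len 0.2066846156094695 heelw 0.12097687176645942 heel ang -7.814806348285475 c [ 0.5277 -0.0911] yaw 82.83276318147736 [0.5406 0.0115]
back bottom [[0.5981 0.3379 0.    ]
 [0.5444 0.337  0.    ]
 [0.4984 0.3363 0.    ]]
up strip [[0.5981 0.3216 0.03  ]
 [0.5954 0.1578 0.03  ]]
lo strip [[0.4942 0.32   0.03  ]
 [0.4913 0.1602 0.03  ]]
```

{"op": "send_rows", "data": {
  "increments": [
    [1,0,-0.027,0.0285,0.014],
    [1,0,-0.054,0.057,0.028],
    [1,0,-0.081,0.0855,0.042],
    [1,0,-0.108,0.114,0.056],
    [1,0,-0.135,0.1425,0.07]
  ]
}}

```text
time: 0.62
tool_pos: [0.2355, 0.3688, 0.2052]
ee_rot: [-1.1, 1.571, -1.404]
wrist_force: [1.1, 0.0, 0.3]
width: 0.0942
```

```bash
cat >> h.py <<'E'
from scipy.spatial.transform import Rotation as Ro
def st():
    o=robot.get_obs(); M=Ro.from_euler('xyz',o['ee_rot']).as_matrix()
    print("t",round(o['time'],2),"p",o['tool_pos'].round(4),"yawy",round(float(np.degrees(np.arctan2(M[1,1],M[0,1]))),2),"w",round(o['width'],4),"F",o['wrist_force'].round(1),"T",o['wrist_torque'].round(2),"j",o['joint_positions'].round(2))
    return o,M
def to(p,yaw):
    o,M=st(); d=M.T@(np.array(p)-o['tool_pos']); y=np.degrees(np.arctan2(M[1,1],M[0,1]))
    print("tool shift",d.round(4),"roll",round(float(np.radians(y-yaw)),4))
E
python3 -c "
from h import *
to([.533,-.089,.206],72.5)"
```

```text
t 0.62 p [0.2355 0.3688 0.2052] yawy 72.55 w 0.0942 F [1.1 0.  0.3] T [-0.04  0.01  0.02] j [ 0.87 -0.17  1.62 -0.    1.69 -0.39]
tool shift [-0.0007 -0.3476  0.4211] roll 0.0009
```

{"op": "send_rows", "data": {
  "increments": [
    [1,0,-0.025,0.03,0],
    [1,0,-0.05,0.06,0],
    [1,0,-0.075,0.09,0],
    [1,0,-0.1,0.12,0],
    [1,0,-0.125,0.15,0]
  ]
}}

```text
time: 1.03
tool_pos: [0.3412, 0.2045, 0.2056]
ee_rot: [0.882, 1.57, 0.578]
wrist_force: [0.2, 0.4, -0.0]
width: 0.0939
```

{"op": "send_rows", "data": {
  "increments": [
    [1,0,-0.025,0.03,0],
    [1,0,-0.05,0.06,0],
    [1,0,-0.075,0.09,0],
    [1,0,-0.1,0.12,0],
    [1,0,-0.125,0.15,0]
  ]
}}

```text
time: 1.45
tool_pos: [0.4468, 0.04, 0.2055]
ee_rot: [0.882, 1.57, 0.577]
wrist_force: [0.4, 0.9, -0.5]
width: 0.0938
```

{"op": "send_rows", "data": {
  "increments": [
    [1,0,-0.02,0.03,0],
    [1,0,-0.04,0.06,0],
    [1,0,-0.06,0.08,0],
    [1,0,-0.07,0.095,0],
    [1,0,-0.07,0.095,0]
  ]
}}

```text
time: 1.87
tool_pos: [0.5171, -0.0563, 0.2043]
ee_rot: [-2.334, 1.569, -2.642]
wrist_force: [-0.2, -0.6, 0.2]
width: 0.0937
```

```bash
python3 -c "
from h import *
to([.533,-.089,.206],72.5); snap('wrist','w1.png'); snap('top','t1.png')"
```

```text
t 1.87 p [ 0.5171 -0.0563  0.2043] yawy 72.3 w 0.0937 F [-0.2 -0.6  0.2] T [ 0.    0.06 -0.  ] j [-0.22  0.02  1.44 -0.    1.68 -1.48]
tool shift [-0.0017 -0.0263  0.0251] roll -0.0035
```

View pics/w1.png

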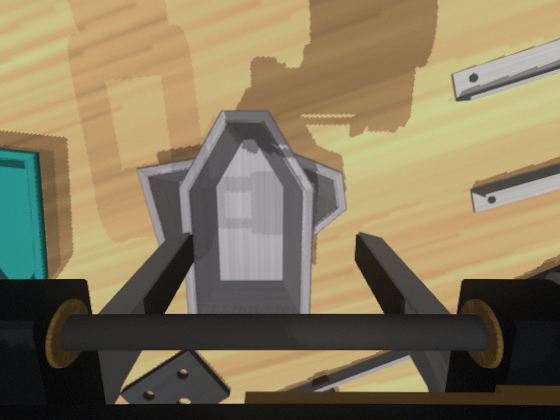

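View pics/t1.png

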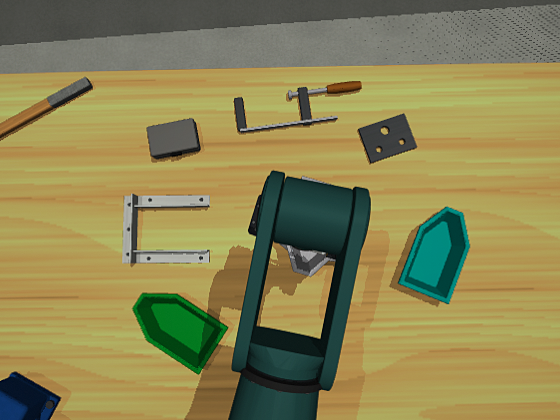

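The wrist view shows the grey top tray with its nose tip corners at (224,112) and (268,112). The lower tray sits crosswise under it, with its nose at (343,200). I'll cross-check the pose against the top view.

```bash
python3 -c "
from h import *
s=snap('wrist')
print(onz(s,[(224,112),(268,112),(181,187),(308,190),(187,312),(310,312)],.09).round(4))
print(onz(s,[(138,169),(322,165),(345,183),(345,208)],.045).round(4))"
```

```text
[[ 0.4289 -0.0701  0.09  ]
 [ 0.4403 -0.034   0.09  ]
 [ 0.4791 -0.1296  0.09  ]
 [ 0.5167 -0.0202  0.09  ]
 [ 0.6005 -0.1711  0.09  ]
 [ 0.6381 -0.0531  0.09  ]]
[[ 0.4531 -0.1799  0.045 ]
 [ 0.5064  0.0026  0.045 ]
 [ 0.5319  0.0205  0.045 ]
 [ 0.5582  0.0137  0.045 ]]
```

{"op": "send_rows", "data": {
  "increments": [
    [0,0,-0.013,0.013,0],
    [-0.2,0,-0.0255,0.0255,0],
    [-0.2,0,-0.0255,0.0255,0],
    [-0.2,0,-0.0255,0.0255,0],
    [-0.2,0,-0.0255,0.0255,0]
  ]
}}

```text
time: 2.43
tool_pos: [0.5323, -0.0847, 0.2055]
ee_rot: [2.232, 1.57, 1.928]
wrist_force: [-0.7, -0.3, 0.1]
width: 0.0641
```

```bash
python3 -c "
from h import *
to([.533,-.0875,.058],72.3)"
```

```text
t 2.43 p [ 0.5323 -0.0847  0.2055] yawy 72.56 w 0.0641 F [-0.7 -0.3  0.1] T [-0.02  0.03 -0.02] j [-0.26  0.06  1.4   0.    1.68 -1.53]
tool shift [ 0.1475 -0.0026  0.0016] roll 0.0046
```

{"op": "send_rows", "data": {
  "increments": [
    [-0.2,0.03,-0.002,0.001,0],
    [-0.2,0.06,-0.002,0.001,0],
    [-0.2,0.08,-0.002,0.001,0],
    [-0.2,0.08,-0.002,0.001,0],
    [-0.2,0.08,-0.002,0.001,0]
  ]
}}

```text
time: 2.85
tool_pos: [0.5319, -0.0867, 0.1247]
ee_rot: [3.088, 1.568, 2.784]
wrist_force: [0.5, 0.0, 1.0]
width: 0.0377
```

```bash
python3 -c "
from h import *
to([.533,-.0875,.058],72.3); snap('wrist','w2.png')"
```

```text
t 2.85 p [ 0.5319 -0.0867  0.1247] yawy 72.58 w 0.0377 F [0.5 0.  1. ] T [-0.02 -0.01 -0.01] j [-0.27  0.09  1.52  0.    1.53 -1.53]
tool shift [ 0.0667 -0.0005  0.0014] roll 0.0049
```

View pics/w2.png

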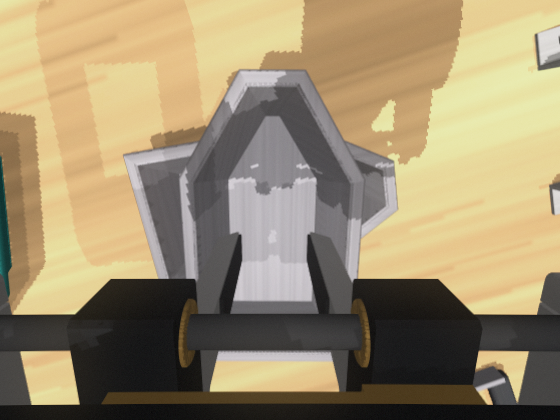

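Both fingers are centred between the tray's side walls, at columns 235 and 315 with the tray's middle at about 274. I'll descend and then expand.

{"op": "send_rows", "data": {
  "increments": [
    [-0.2,0.02,0,0.001,0],
    [-0.2,0.04,0,0.001,0],
    [-0.2,0.055,0,0.001,0],
    [-0.2,0.065,0,0.001,0],
    [-0.2,0.065,0,0.001,0]
  ]
}}

```text
time: 3.32
tool_pos: [0.5335, -0.0875, 0.06]
ee_rot: [3.066, 1.57, 2.762]
wrist_force: [-0.0, 0.0, -0.8]
width: 0.0376
```

{"op": "send_rows", "data": {
  "increments": [
    [0.05,0,0,0,0],
    [0.1,0,0,0,0],
    [0.2,0,0,0,0],
    [0.3,0,0,0,0],
    [0.4,0,0,0,0]
  ]
}}

```text
time: 3.73
tool_pos: [0.5344, -0.0884, 0.0615]
ee_rot: [-0.376, 1.569, -0.681]
wrist_force: [-1.0, -1.8, 1.8]
width: 0.0642
```

```bash
python3 -c "
from h import *
st(); snap('wrist','w3.png');snap('scene','s3.png')"
```

```text
t 3.73 p [ 0.5344 -0.0884  0.0615] yawy 72.53 w 0.0642 F [-1.  -1.8  1.8] T [-0.31  0.1  -0.01] j [-0.27  0.14  1.6  -0.    1.4  -1.53]
```

View pics/w3.png

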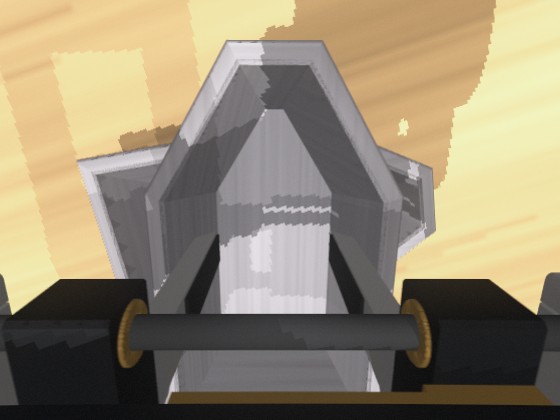

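View pics/s3.png

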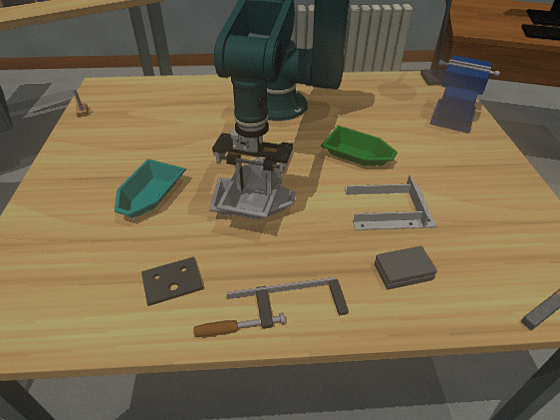

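{"op": "send_rows", "data": {
  "increments": [
    [0.7,0,0,0,0],
    [0.7,0,0,0,0],
    [0.7,0,0,0,0]
  ]
}}

```text
time: 4.08
tool_pos: [0.5344, -0.0884, 0.0615]
ee_rot: [-0.355, 1.569, -0.66]
wrist_force: [-1.1, -2.5, 5.3]
width: 0.0654
```

```bash
python3 -c "
from h import *
st()"
```

```text
t 4.08 p [ 0.5344 -0.0884  0.0615] yawy 72.52 w 0.0654 F [-1.1 -2.5  5.3] T [-0.35  0.17  0.  ] j [-0.27  0.14  1.6  -0.    1.4  -1.53]
```

{"op": "send_rows", "data": {
  "increments": [
    [0.7,0,0,0,0.06],
    [0.7,0,0,0,0.12],
    [0.7,0,0,0,0.18],
    [0.7,0,0,0,0.24],
    [0.7,0,0,0,0.3]
  ]
}}

```text
time: 4.5
tool_pos: [0.535, -0.087, 0.0614]
ee_rot: [1.014, 1.568, 0.408]
wrist_force: [1.2, -0.4, 4.9]
width: 0.0658
```

```bash
python3 -c "
from h import *
st(); snap('wrist','w4.png');snap('scene','s4.png')"
```

```text
t 4.5 p [ 0.535  -0.087   0.0614] yawy 55.23 w 0.0658 F [ 1.2 -0.4  4.9] T [ 0.07 -0.06  0.17] j [-0.27  0.14  1.6   0.    1.4  -1.23]
```

View pics/w4.png

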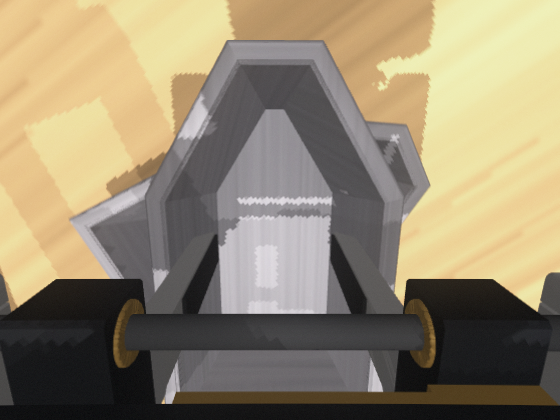

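The top tray turns with the fingers and the lower one stays. I'll keep turning.

{"op": "send_rows", "data": {
  "increments": [
    [0.7,0,0,0,0.08],
    [0.7,0,0,0,0.16],
    [0.7,0,0,0,0.24],
    [0.7,0,0,0,0.32],
    [0.7,0,0,0,0.4]
  ]
}}

```text
time: 5.02
tool_pos: [0.535, -0.0871, 0.0614]
ee_rot: [1.355, 1.568, 0.347]
wrist_force: [0.3, 0.3, 6.0]
width: 0.0653
```

{"op": "send_rows", "data": {
  "increments": [
    [0.7,0,0,0,0.08],
    [0.7,0,0,0,0.16],
    [0.7,0,0,0,0.24],
    [0.7,0,0,0,0.32],
    [0.7,0,0,0,0.4]
  ]
}}

```text
time: 5.43
tool_pos: [0.5345, -0.0868, 0.0604]
ee_rot: [2.271, 1.569, 0.863]
wrist_force: [0.2, 1.2, -1.6]
width: 0.0656
```

```bash
python3 -c "
from h import *
st(); snap('wrist','w5.png');snap('scene','s5.png');snap('top','t5.png')"
```

```text
t 5.43 p [ 0.5345 -0.0868  0.0604] yawy 9.36 w 0.0656 F [ 0.2  1.2 -1.6] T [ 0.02 -0.22  0.05] j [-0.27  0.14  1.6   0.    1.4  -0.43]
```

View pics/w5.png

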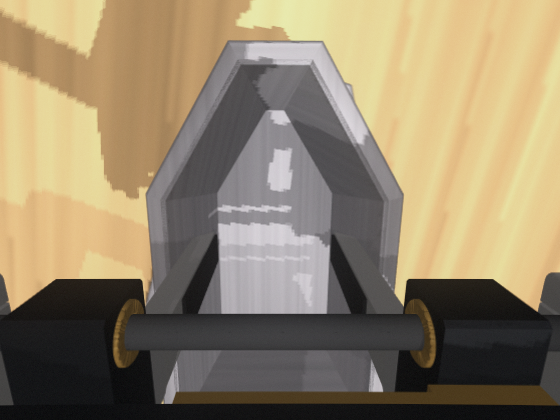

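View pics/s5.png

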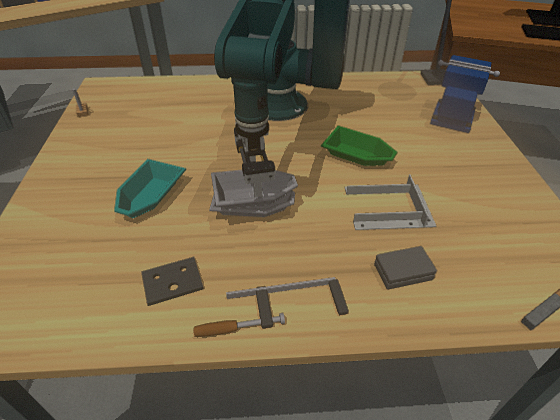

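{"op": "send_rows", "data": {
  "increments": [
    [0.7,0,-0.001,0,0.07],
    [0.7,0,-0.003,0,0.14],
    [0.7,0,-0.005,0,0.21],
    [0.7,0,-0.005,0,0.27],
    [0.7,0,-0.005,0,0.295]
  ]
}}

```text
time: 6.0
tool_pos: [0.5269, -0.088, 0.0582]
ee_rot: [-1.748, 1.565, 2.835]
wrist_force: [-0.6, 1.1, -0.5]
width: 0.0769
```

```bash
python3 -c "
from h import *
st(); snap('wrist','w6.png');s=snap('scene','s6.png')
cv2.imwrite('pics/s6c.png',cv2.resize(s['image'][140:240,180:330,::-1],None,fx=5,fy=5,interpolation=cv2.INTER_CUBIC))"
```

```text
t 6.0 p [ 0.5269 -0.088   0.0582] yawy -7.39 w 0.0769 F [-0.6  1.1 -0.5] T [-0.09  0.09  0.02] j [-0.27  0.13  1.62  0.    1.4  -0.14]
```

View pics/w6.png

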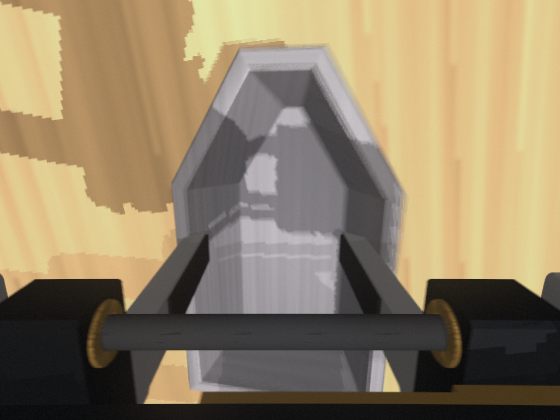

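View pics/s6c.png

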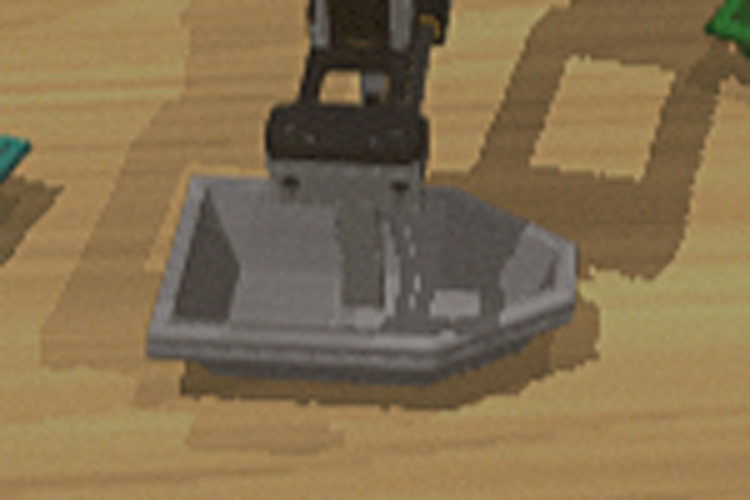

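The top tray dropped in while turning, and the finger tips are now about level with its rim. I'll narrow the hand, lift a little and inspect.

{"op": "send_rows", "data": {
  "increments": [
    [0.4,0,0,0,0],
    [0.2,0,0,0,0],
    [0.2,-0.03,0,0,0],
    [0.2,-0.06,0,0,0],
    [0.2,-0.06,0,0,0]
  ]
}}

```text
time: 6.52
tool_pos: [0.533, -0.0896, 0.1278]
ee_rot: [1.443, 1.558, -0.256]
wrist_force: [1.6, -0.4, 1.4]
width: 0.0567
```

```bash
python3 -c "
from h import *
st(); snap('wrist','w7.png');s=snap('scene','s7.png')
cv2.imwrite('pics/s7c.png',cv2.resize(s['image'][140:240,180:330,::-1],None,fx=5,fy=5,interpolation=cv2.INTER_CUBIC))"
```

```text
t 6.52 p [ 0.533  -0.0896  0.1278] yawy -7.33 w 0.0567 F [ 1.6 -0.4  1.4] T [-0.1   0.02 -0.06] j [-0.27  0.08  1.53  0.    1.52 -0.14]
```

View pics/w7.png

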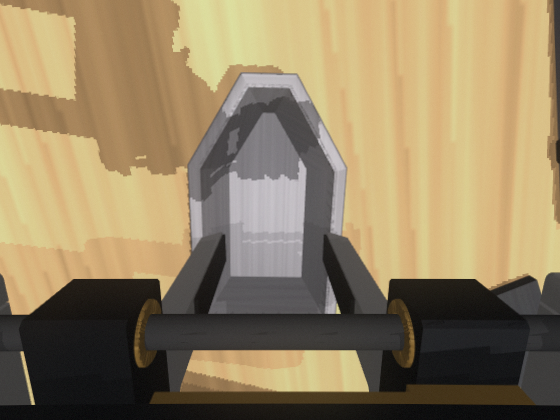

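View pics/s7c.png

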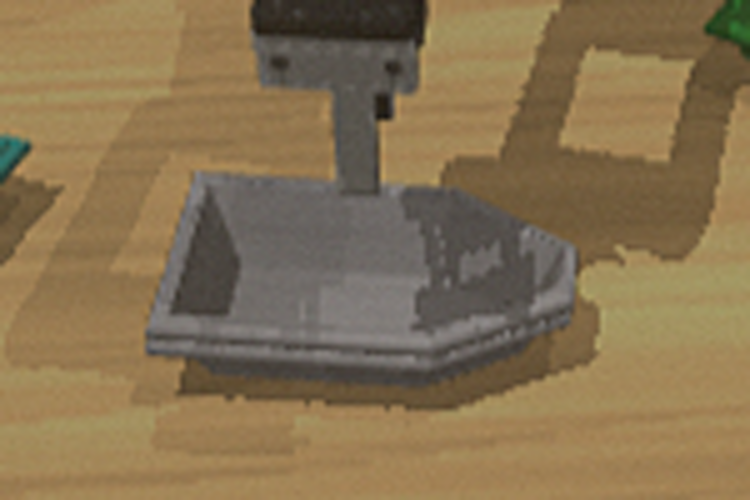

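Nested: in the scene crop rim lies on rim along the whole length, at about (290,345) and nose (570,290). I'll measure the pair's pose from the wrist and top views.

```bash
python3 -c "
from h import *
st();s=snap('wrist','w8.png')
cv2.imwrite('pics/w8c.png',cv2.resize(s['image'][60:330,160:370,::-1],None,fx=2.2,fy=2.2))
p=onz(s,[(241,74),(297,74),(189,166),(346,166),(189,240),(344,240)],.055)
print(p.round(4)); m=(p[::2]+p[1::2])/2; print(m.round(4)); d=m[0]-m[2]; print(np.degrees(np.arctan2(d[1],d[0])), (m[0]-.105*d/np.linalg.norm(d)).round(4))
"
```

```text
t 6.62 p [ 0.5304 -0.089   0.1227] yawy -7.35 w 0.0563 F [-0.6  0.2 -0.8] T [-0.1   0.07 -0.07] j [-0.27  0.09  1.54  0.    1.51 -0.14]
[[ 0.5209  0.0161  0.055 ]
 [ 0.5599  0.0111  0.055 ]
 [ 0.4722 -0.0429  0.055 ]
 [ 0.5893 -0.0581  0.055 ]
 [ 0.4608 -0.1011  0.055 ]
 [ 0.5834 -0.1171  0.055 ]]
[[ 0.5404  0.0136  0.055 ]
 [ 0.5308 -0.0505  0.055 ]
 [ 0.5221 -0.1091  0.055 ]]
81.52627674319163 [ 0.5249 -0.0902  0.055 ]
```

View pics/w8c.png

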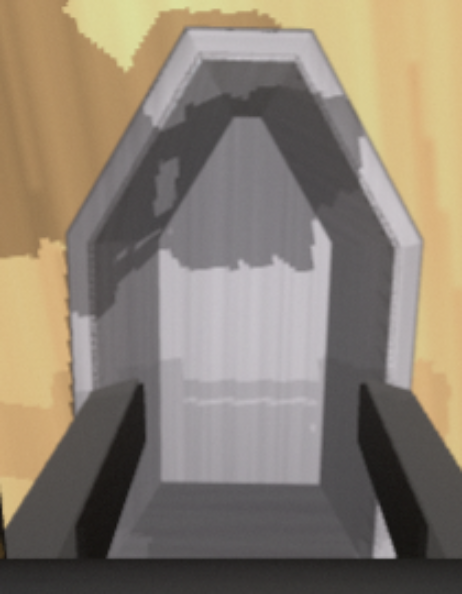

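```bash
python3 -c "
from h import *
to([.528,-.075,.028],-7.6)"
```

```text
t 6.67 p [ 0.5292 -0.0886  0.1208] yawy -7.35 w 0.0563 F [-0.9  0.3  0.2] T [0.   0.11 0.01] j [-0.27  0.09  1.54  0.    1.51 -0.14]
tool shift [ 0.0928 -0.003  -0.0134] roll 0.0043
```

{"op": "send_rows", "data": {
  "increments": [
    [-0.1,0,-0.001,-0.0135,0],
    [-0.1,0.015,-0.001,-0.0135,0],
    [-0.1,0.035,-0.001,-0.0135,0],
    [-0.1,0.055,-0.001,-0.0135,0],
    [-0.1,0.055,-0.001,-0.0135,0]
  ]
}}

```text
time: 7.08
tool_pos: [0.5254, -0.073, 0.0592]
ee_rot: [-1.725, 1.559, 2.859]
wrist_force: [-0.2, -0.3, -0.5]
width: 0.0423
```

```bash
python3 -c "
from h import *
to([.528,-.075,.028],-7.6); snap('wrist','w9.png')"
```

```text
t 7.08 p [ 0.5254 -0.073   0.0592] yawy -7.34 w 0.0423 F [-0.2 -0.3 -0.5] T [-0.04  0.15  0.03] j [-0.25  0.13  1.62  0.    1.4  -0.12]
tool shift [0.0312 0.0032 0.0017] roll 0.0045
```

View pics/w9.png

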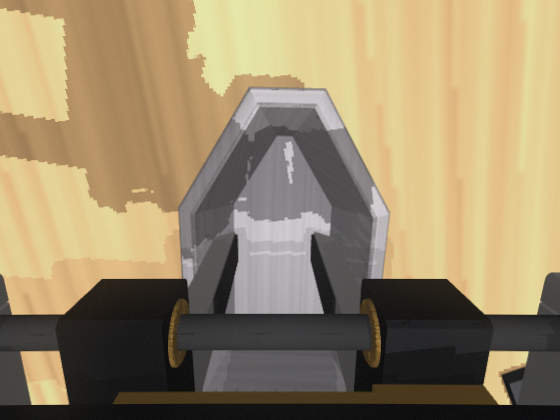

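{"op": "send_rows", "data": {
  "increments": [
    [-0.1,0.01,0.003,0,0],
    [-0.1,0.02,0.003,0,0],
    [-0.1,0.029,0.003,0,0],
    [0.1,0.029,0.003,0,0],
    [0.2,0.029,0.003,0,0]
  ]
}}

```text
time: 7.55
tool_pos: [0.5322, -0.0754, 0.0358]
ee_rot: [-1.771, 1.569, 2.812]
wrist_force: [0.1, -1.0, 0.3]
width: 0.0518
```

{"op": "send_rows", "data": {
  "increments": [
    [0.35,0,0,0,0],
    [0.5,0,0,0,0],
    [0.7,0,0,0,0],
    [0.7,0,0,0,0]
  ]
}}

```text
time: 7.88
tool_pos: [0.5324, -0.0756, 0.0371]
ee_rot: [-0.832, 1.57, -2.531]
wrist_force: [-3.1, 0.5, 3.2]
width: 0.0739
```

```bash
python3 -c "
from h import *
to([.541,.10,.03],-1.0); snap('wrist','w10.png')"
```

```text
t 7.88 p [ 0.5324 -0.0756  0.0371] yawy -7.38 w 0.0739 F [-3.1  0.5  3.2] T [-0.12  0.39  0.1 ] j [-0.25  0.16  1.64 -0.    1.35 -0.12]
tool shift [ 0.007  -0.014  -0.1752] roll -0.1114
```

View pics/w10.png

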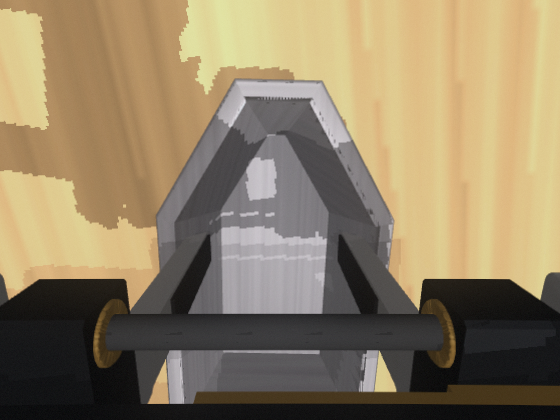

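{"op": "send_rows", "data": {
  "increments": [
    [0.7,0.003,0,-0.006,0],
    [0.7,0.004,-0.001,-0.016,-0.01],
    [0.7,0.004,-0.002,-0.028,-0.02],
    [0.7,0.004,-0.003,-0.04,-0.03],
    [0.7,0.004,-0.004,-0.052,-0.04]
  ]
}}

```text
time: 8.35
tool_pos: [0.539, -0.0279, 0.0371]
ee_rot: [0.824, 1.558, -0.836]
wrist_force: [-0.9, -10.2, 12.3]
width: 0.0742
```

```bash
python3 -c "
from h import *
to([.541,.10,.03],-1.0); snap('wrist','w11.png')"
```

```text
t 8.35 p [ 0.539  -0.0279  0.0371] yawy -5.08 w 0.0742 F [ -0.9 -10.2  12.3] T [-1.93  0.77  0.32] j [-0.15  0.15  1.64 -0.01  1.34 -0.06]
tool shift [ 0.0059 -0.0094 -0.1276] roll -0.0713
```

View pics/w11.png

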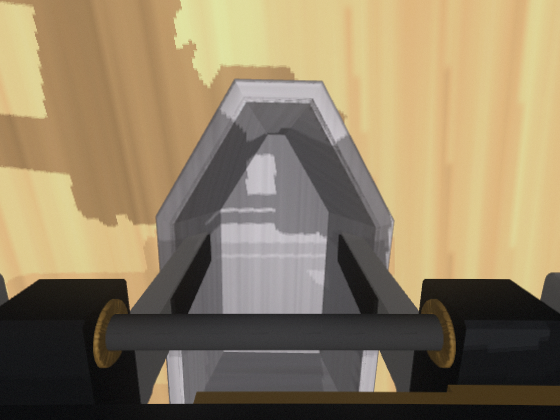

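The pair follows the hand with no slip, since the tray looks the same in the image. I'll go on.

{"op": "send_rows", "data": {
  "increments": [
    [0.7,-0.001,-0.002,-0.012,-0.02],
    [0.7,-0.002,-0.003,-0.026,-0.04],
    [0.7,-0.002,-0.005,-0.04,-0.055],
    [0.7,-0.002,-0.006,-0.054,-0.07],
    [0.7,-0.002,-0.007,-0.068,-0.07]
  ]
}}

```text
time: 8.82
tool_pos: [0.5366, 0.0421, 0.037]
ee_rot: [0.674, 1.562, -0.915]
wrist_force: [-0.2, -7.7, 7.2]
width: 0.0742
```

```bash
python3 -c "
from h import *
to([.541,.10,.035],-1.0); snap('wrist','w12.png');snap('scene','s12.png');s=snap('wrist')
print(onz(s,[(235,81),(322,81)],.055).round(4))"
```

```text
t 8.82 p [0.5366 0.0421 0.037 ] yawy -1.07 w 0.0742 F [-0.2 -7.7  7.2] T [-1.6   0.58  0.2 ] j [-0.02  0.15  1.64 -0.01  1.34 -0.  ]
tool shift [ 0.0017  0.0033 -0.058 ] roll -0.0012
[[0.5202 0.1359 0.055 ]
 [0.5603 0.1352 0.055 ]]
```

View pics/w12.png

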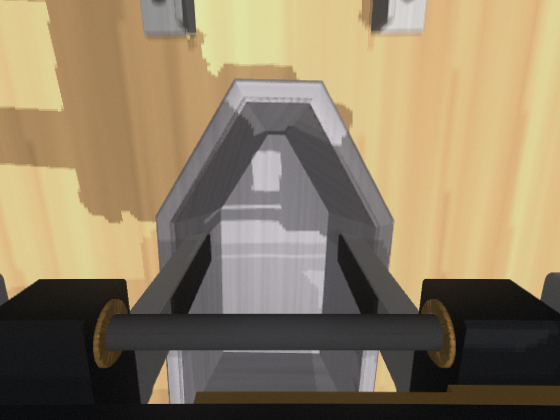

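View pics/s12.png

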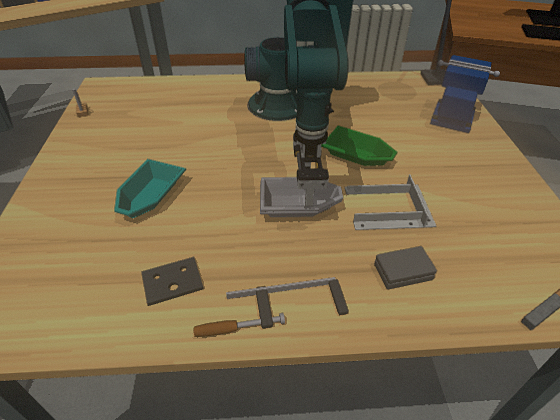

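```bash
python3 -c "
from h import *
s=snap('wrist')
cv2.imwrite('pics/w12c.png',cv2.resize(s['image'][0:100,120:450,::-1],None,fx=2.4,fy=2.4))
print(onz(s,[(195,10),(195,32),(372,10),(371,32)],.03).round(4));print(onz(s,[(194,34),(372,34)],.0).round(4))"
```

```text
[[0.4991 0.1724 0.03  ]
 [0.4983 0.1624 0.03  ]
 [0.5885 0.1709 0.03  ]
 [0.5886 0.1608 0.03  ]]
[[0.4913 0.1682 0.    ]
 [0.5976 0.1663 0.    ]]
```

View pics/w12c.png

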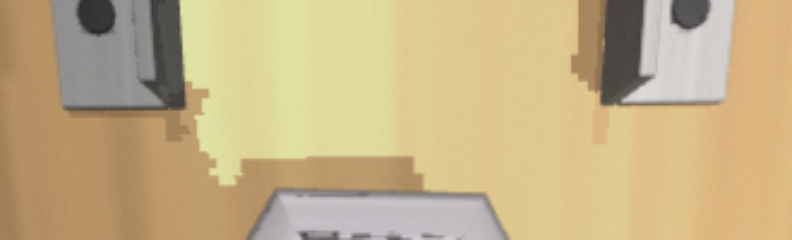

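{"op": "send_rows", "data": {
  "increments": [
    [0.7,0,0.002,-0.012,0],
    [0.7,0,0.0035,-0.024,0],
    [0.7,0,0.0045,-0.036,0],
    [0.7,0,0.005,-0.048,0],
    [0.7,0,0.005,-0.058,0]
  ]
}}

```text
time: 9.43
tool_pos: [0.5428, 0.1004, 0.0371]
ee_rot: [0.722, 1.563, -0.867]
wrist_force: [-0.1, -8.6, 7.8]
width: 0.0742
```

```bash
python3 -c "
from h import *
to([.5435,.217,.035],-1.0); s=snap('wrist','w13.png')"
```

```text
t 9.43 p [0.5428 0.1004 0.0371] yawy -1.09 w 0.0742 F [-0.1 -8.6  7.8] T [-1.58  0.62  0.22] j [ 0.08  0.18  1.61 -0.01  1.35  0.1 ]
tool shift [ 0.0014 -0.0015 -0.1166] roll -0.0015
```

View pics/w13.png

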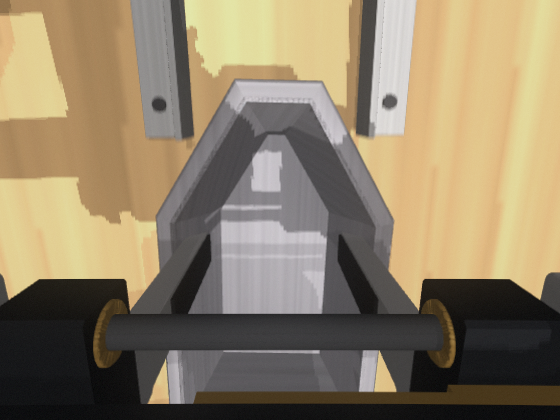

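```bash
python3 -c "
from h import *
s=snap('wrist')
for uv,z in [([(235,81),(322,81),(157,216),(393,220)],.055),([(193,137),(357,137),(185,30),(363,30)],0),([(179,60),(374,60)],.03)]:
  p=onz(s,uv,z); print(p.round(4).tolist(), ((p[::2]+p[1::2])/2).round(4).tolist())"
```

```text
[[0.5264, 0.1931, 0.055], [0.5665, 0.1924, 0.055], [0.4835, 0.129, 0.055], [0.6042, 0.1244, 0.055]] [[0.5465, 0.1927, 0.055], [0.5439, 0.1267, 0.055]]
[[0.492, 0.1651, 0.0], [0.5976, 0.1632, 0.0], [0.4924, 0.2274, 0.0], [0.5982, 0.2256, 0.0]] [[0.5448, 0.1641, 0.0], [0.5453, 0.2265, 0.0]]
[[0.4951, 0.2063, 0.03], [0.5971, 0.2045, 0.03]] [[0.5461, 0.2054, 0.03]]
```

{"op": "send_rows", "data": {
  "increments": [
    [0.7,0,0,-0.01,-0.01],
    [0.7,0,0,-0.02,-0.02],
    [0.7,0,0,-0.03,-0.02],
    [0.7,0,0,-0.04,-0.02],
    [0.7,0,0,-0.05,-0.02]
  ]
}}

```text
time: 9.95
tool_pos: [0.5436, 0.1501, 0.0371]
ee_rot: [0.674, 1.563, -0.896]
wrist_force: [0.3, -9.1, 8.2]
width: 0.074
```

```bash
python3 -c "
from h import *
to([.5435,.217,.035],0); s=snap('wrist','w14.png')"
```

```text
t 9.95 p [0.5436 0.1501 0.0371] yawy 0.04 w 0.074 F [ 0.3 -9.1  8.2] T [-1.64  0.58  0.19] j [ 0.17  0.21  1.58 -0.01  1.35  0.17]
tool shift [ 0.0017 -0.0001 -0.0669] roll 0.0007
```

View pics/w14.png

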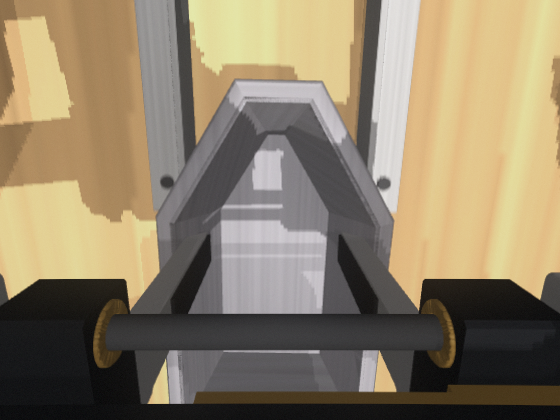

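{"op": "send_rows", "data": {
  "increments": [
    [0.7,0,0,-0.01,0],
    [0.7,0,0,-0.02,0],
    [0.7,0,0,-0.03,0],
    [0.7,0,0,-0.04,0],
    [0.7,0,0,-0.05,0]
  ]
}}

```text
time: 10.42
tool_pos: [0.5436, 0.2002, 0.037]
ee_rot: [0.68, 1.564, -0.89]
wrist_force: [0.4, -8.9, 8.2]
width: 0.0741
```

```bash
python3 -c "
from h import *
to([.5445,.244,.035],0); s=snap('wrist','w15.png')"
```

```text
t 10.42 p [0.5436 0.2002 0.037 ] yawy 0.03 w 0.0741 F [ 0.4 -8.9  8.2] T [-1.68  0.56  0.2 ] j [ 0.26  0.24  1.54 -0.01  1.36  0.26]
tool shift [ 0.0018  0.0009 -0.0438] roll 0.0005
```

View pics/w15.png

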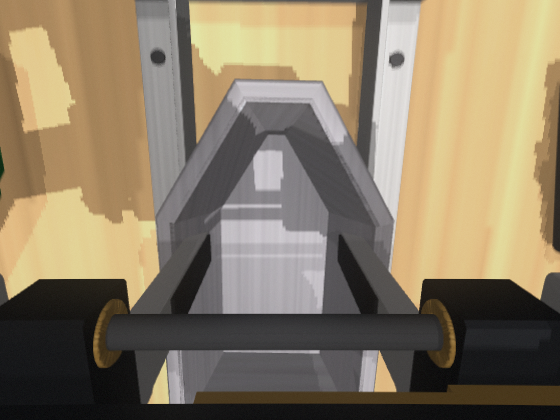

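{"op": "send_rows", "data": {
  "increments": [
    [0.7,0,0,-0.008,0],
    [0.7,0,0.0005,-0.016,0],
    [0.7,0,0.001,-0.024,0],
    [0.7,0,0.001,-0.031,0],
    [0.7,0,0.001,-0.036,0]
  ]
}}

```text
time: 10.88
tool_pos: [0.5445, 0.2365, 0.037]
ee_rot: [0.735, 1.564, -0.835]
wrist_force: [-0.0, -8.7, 8.7]
width: 0.074
```

```bash
python3 -c "
from h import *
st(); s=snap('wrist','w16.png')
print(onz(s,[(235,81),(322,81)],.055).round(4))"
```

```text
t 10.88 p [0.5445 0.2365 0.037 ] yawy 0.05 w 0.074 F [-0.  -8.7  8.7] T [-1.62  0.55  0.2 ] j [ 0.32  0.27  1.5  -0.01  1.37  0.32]
[[0.5265 0.3265 0.055 ]
 [0.5665 0.3265 0.055 ]]
```

View pics/w16.png

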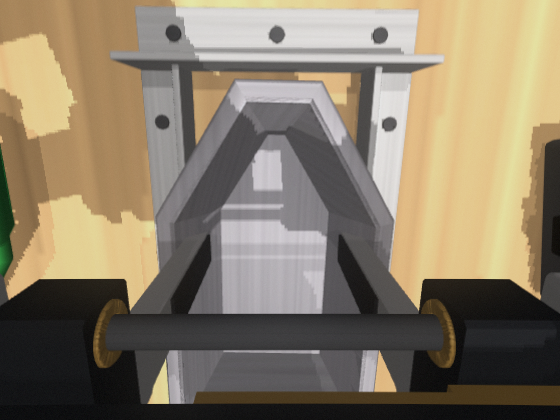

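{"op": "send_rows", "data": {
  "increments": [
    [0.7,0,0,-0.002,0],
    [0.7,0,0,-0.004,0],
    [0.7,0,0,-0.006,0],
    [0.7,0,0,-0.0075,0],
    [0.7,0,0,-0.0085,0]
  ]
}}

```text
time: 11.35
tool_pos: [0.5444, 0.2445, 0.037]
ee_rot: [0.685, 1.564, -0.885]
wrist_force: [-0.2, -8.2, 8.9]
width: 0.0743
```

```bash
python3 -c "
from h import *
st()"
```

```text
t 11.35 p [0.5444 0.2445 0.037 ] yawy 0.03 w 0.0743 F [-0.2 -8.2  8.9] T [-1.62  0.58  0.18] j [ 0.33  0.28  1.49 -0.01  1.37  0.33]
```

{"op": "send_rows", "data": {
  "increments": [
    [0.7,0,0,-0.001,0],
    [0.7,0,0,-0.002,0],
    [0.7,0,0,-0.003,0]
  ]
}}

```text
time: 11.6
tool_pos: [0.5445, 0.247, 0.037]
ee_rot: [0.611, 1.564, -0.959]
wrist_force: [0.5, -10.3, 9.9]
width: 0.0743
```

```bash
python3 -c "
from h import *
st(); s=snap('wrist','w17.png')"
```

```text
t 11.6 p [0.5445 0.247  0.037 ] yawy 0.03 w 0.0743 F [  0.5 -10.3   9.9] T [-2.07  0.6   0.18] j [ 0.34  0.28  1.49 -0.01  1.37  0.34]
```

View pics/w17.png

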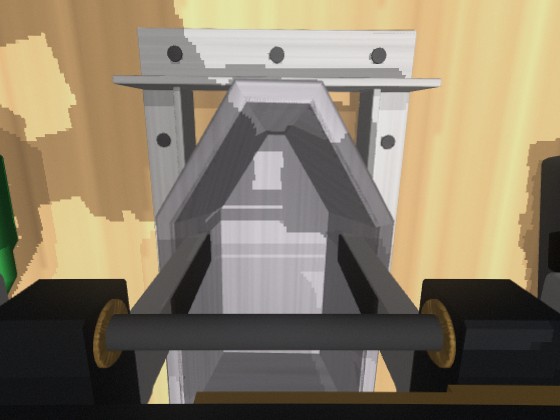

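{"op": "send_rows", "data": {
  "increments": [
    [0.7,0,0,-0.001,0],
    [0.7,0,0,-0.002,0],
    [0.7,0,0,-0.003,0]
  ]
}}

```text
time: 11.9
tool_pos: [0.5444, 0.2471, 0.037]
ee_rot: [0.293, 1.558, -1.278]
wrist_force: [-0.3, -16.9, 11.4]
width: 0.0739
```

```bash
python3 -c "
from h import *
st(); s=snap('wrist','w18.png')"
```

```text
t 11.9 p [0.5444 0.2471 0.037 ] yawy 0.01 w 0.0739 F [ -0.3 -16.9  11.4] T [-3.26  0.65  0.27] j [ 0.34  0.28  1.48 -0.01  1.38  0.34]
```

View pics/w18.png

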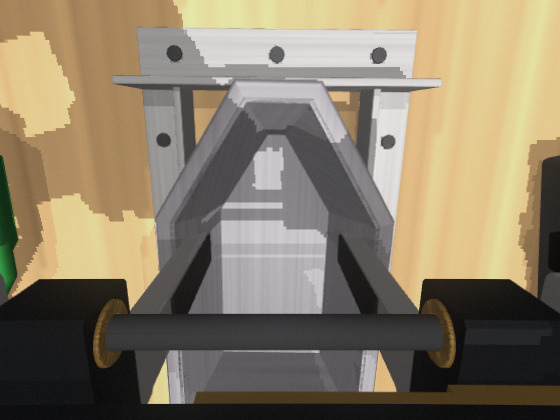

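The pair has stopped against the back strip: the hand stalled at y = 0.247 while the force went from 10 to 17 N. I'll ease off, release and lift.

{"op": "send_rows", "data": {
  "increments": [
    [0.7,0,0,0.001,0],
    [0.7,0,0,0.002,0],
    [0.4,0,0,0.003,0],
    [0.2,0,0,0.003,0],
    [0.1,0,0,0.003,0]
  ]
}}

```text
time: 12.37
tool_pos: [0.5431, 0.2505, 0.035]
ee_rot: [2.255, 1.569, 0.685]
wrist_force: [0.0, 0.5, -0.4]
width: 0.0633
```

{"op": "send_rows", "data": {
  "increments": [
    [0.1,0,0,0,0],
    [0.1,-0.02,0,0,0],
    [0.1,-0.05,0,0,0],
    [0.1,-0.08,0,0,0],
    [0.1,-0.11,0,0,0]
  ]
}}

```text
time: 12.78
tool_pos: [0.5418, 0.2508, 0.1447]
ee_rot: [-1.629, 1.569, 3.085]
wrist_force: [0.6, 0.2, 0.8]
width: 0.0519
```

```bash
python3 -c "
from h import *
st(); s=snap('wrist','w19.png')
s=snap('scene','s19.png')
cv2.imwrite('pics/s19c.png',cv2.resize(s['image'][150:250,310:460,::-1],None,fx=5,fy=5,interpolation=cv2.INTER_CUBIC))"
```

```text
t 12.78 p [0.5418 0.2508 0.1447] yawy 0.1 w 0.0519 F [0.6 0.2 0.8] T [-0.07  0.01 -0.  ] j [0.34 0.21 1.35 0.   1.58 0.34]
```

View pics/w19.png

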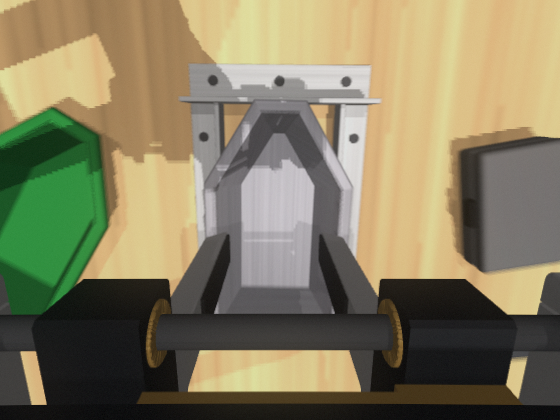

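View pics/s19c.png

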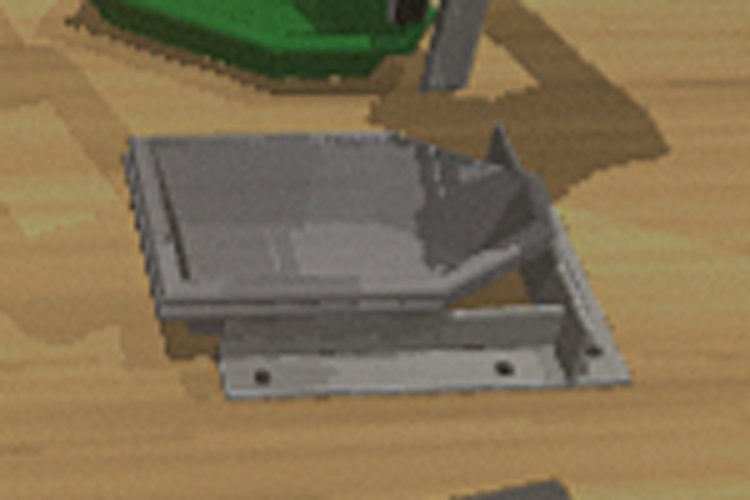

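{"op": "send_rows", "data": {
  "increments": [
    [0.1,-0.02,0,0.03,0],
    [0.1,-0.03,0,0.065,0],
    [0.1,-0.03,0,0.1,0],
    [0.1,-0.03,0,0.14,0],
    [0.1,-0.03,0,0.18,0]
  ]
}}

```text
time: 13.3
tool_pos: [0.542, 0.0695, 0.1731]
ee_rot: [-1.941, 1.57, 2.775]
wrist_force: [0.2, -1.0, -0.6]
width: 0.0518
```

{"op": "send_rows", "data": {
  "increments": [
    [0.1,0,0,0.04,0],
    [0.1,0,0,0.08,0],
    [0.1,0,0,0.12,0],
    [0.1,0,0,0.12,0],
    [0.1,0,0,0.12,0]
  ]
}}

```text
time: 13.72
tool_pos: [0.5422, -0.0512, 0.1727]
ee_rot: [-2.039, 1.568, 2.671]
wrist_force: [-0.3, 0.3, 0.0]
width: 0.0519
```

```bash
python3 -c "
from h import *
st(); snap('wrist','w20.png')
s=snap('scene','s20.png')
cv2.imwrite('pics/s20c.png',cv2.resize(s['image'][150:250,310:460,::-1],None,fx=5,fy=5,interpolation=cv2.INTER_CUBIC))
s=snap('top','t20.png')
cv2.imwrite('pics/t20c.png',cv2.resize(s['image'][180:280,110:230,::-1],None,fx=6,fy=6,interpolation=cv2.INTER_CUBIC))"
```

```text
t 13.72 p [ 0.5422 -0.0512  0.1727] yawy -0.16 w 0.0519 F [-0.3  0.3  0. ] T [-0.06  0.08 -0.03] j [-0.2   0.09  1.44  0.    1.62 -0.2 ]
```

View pics/s20c.png

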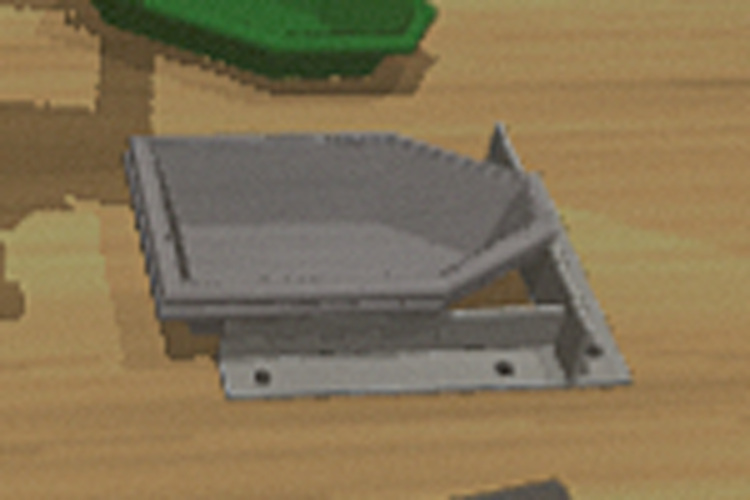

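View pics/t20c.png

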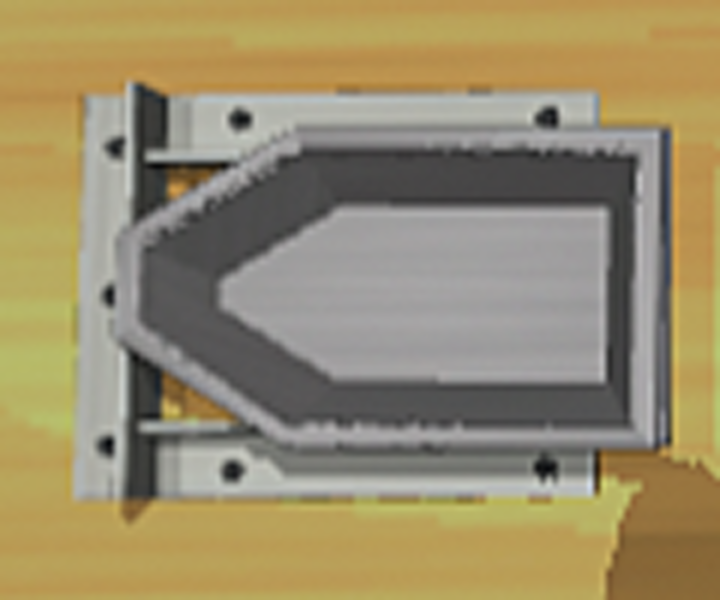

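View pics/t20.png

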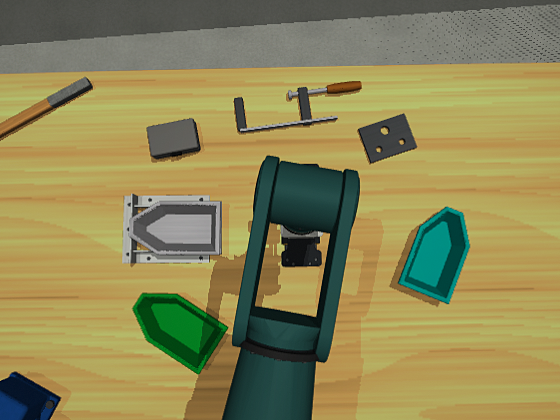

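```bash
python3 -c "
from h import *
a=snap('scene');b=snap('top')
S=np.array([(160,300),(133,137),(525,172),(558,228),(445,300),(392,133)])/5+[310,150]-.4
T=np.array([(656,129),(653,446),(118,335),(121,240),(300,128),(293,447)])/6+[110,180]-.4
o1,r1=ray(a,S);o2,r2=ray(b,T)
for i,n in enumerate(['heel+x','heel-x','nose-x','nose+x','sh+x','sh-x']):
  A=np.c_[r1[i],-r2[i]];t=np.linalg.lstsq(A,o2-o1,rcond=None)[0];p=o1+r1[i]*t[0];q=o2+r2[i]*t[1];print(n,((p+q)/2).round(4),np.linalg.norm(p-q).round(4), onz(b,T[i],.055).round(4))
print('lower heel',onz(b,[np.array((668,300))/6+[110,180]-.4],.045), onz(b,[np.array((668,300))/6+[110,180]-.4],.035))
print('strip top inner',onz(b,np.array([(137,100),(135,480)])/6+[110,180]-.4,.042))
"
python3 - <<'E'
import cv2
im=cv2.imread("pics/w20.png");cv2.imwrite("pics/w20c.png",im)
E
```

```text
heel+x [0.6032 0.1279 0.0495] 0.0048 [[0.6027 0.1295 0.055 ]]
heel-x [0.4813 0.1314 0.0524] 0.0001 [[0.4813 0.131  0.055 ]]
nose-x [0.5268 0.3329 0.0581] 0.0039 [[0.5273 0.336  0.055 ]]
nose+x [0.5643 0.3375 0.0517] 0.0015 [[0.5638 0.3355 0.055 ]]
sh+x [0.607  0.2692 0.0456] 0.0009 [[0.6058 0.267  0.055 ]]
sh-x [0.4837 0.2708 0.0509] 0.0027 [[0.4834 0.2683 0.055 ]]
lower heel [[0.53744285 0.12657123 0.045     ]] [[0.53812922 0.12804141 0.035     ]]
strip top inner [[0.61995397 0.33491619 0.042     ]
 [0.47205763 0.33306417 0.042     ]]
```

View pics/w20.png

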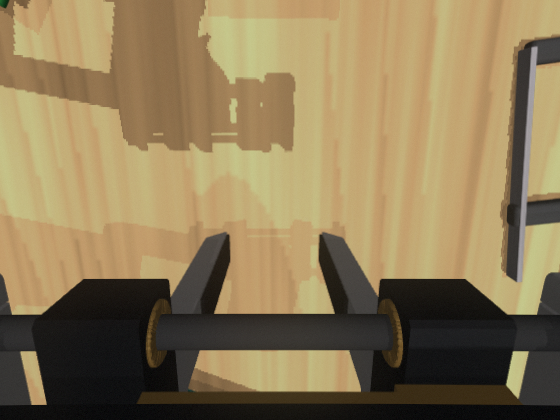

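```bash
python3 -c "
from h import *
a=snap('scene','s21.png')
for y in (.13,.15,.2,.26):
  print(y,(proj(a,[(.607,y,z) for z in (.055,.045,.035)])-[325-310+310,190]).round(2)*[10,10])
c=cv2.resize(a['image'][190:220,325:405,::-1],None,fx=10,fy=10,interpolation=cv2.INTER_CUBIC)
cv2.imwrite('pics/s21c.png',c)"
```

```text
0.13 [[189.1 189.9]
 [184.6 219. ]
 [180.2 247.6]]
0.15 [[269.7 186.8]
 [264.6 215.9]
 [259.6 244.5]]
0.2 [[470.1 179.1]
 [463.8 208.1]
 [457.5 236.7]]
0.26 [[709.  169.9]
 [701.1 198.9]
 [693.3 227.4]]
```

View pics/s21c.png

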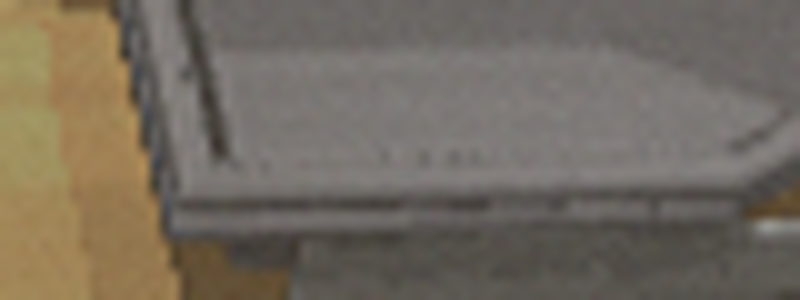

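The scene crop shows a seam line at about row 205 and the stack bottom at about row 237. The spacing fits two rims, but it is too coarse to rule out a small gap at the heel. I'll look at the heel from lower down with the wrist camera.

{"op": "send_rows", "data": {
  "increments": [
    [0.1,0.035,0,-0.015,0],
    [0.1,0.07,0,-0.03,0],
    [0.1,0.105,0,-0.045,0],
    [0.1,0.14,0,-0.06,0],
    [0.1,0.14,0,-0.07,0]
  ]
}}

```text
time: 14.43
tool_pos: [0.5362, 0.023, 0.0265]
ee_rot: [-1.672, 1.555, 3.044]
wrist_force: [-1.5, -0.0, -1.9]
width: 0.0517
```

{"op": "send_rows", "data": {
  "increments": [
    [0.1,0,0,0,0],
    [0.1,0,0,0,0]
  ]
}}

```text
time: 14.6
tool_pos: [0.5441, 0.021, 0.0366]
ee_rot: [1.38, 1.568, -0.187]
wrist_force: [0.9, -1.1, 1.1]
width: 0.0517
```

```bash
python3 -c "
from h import *
st();s=snap('wrist','w22.png'); print(s['world_from_camera'].round(3))
cv2.imwrite('pics/w22c.png',cv2.resize(s['image'][0:150,150:420,::-1],None,fx=2.9,fy=2.9,interpolation=cv2.INTER_CUBIC))"
```

```text
t 14.6 p [0.5441 0.021  0.0366] yawy 0.18 w 0.0517 F [ 0.9 -1.1  1.1] T [-0.12  0.1   0.03] j [-0.07  0.17  1.62 -0.    1.35 -0.07]
[[ 1.     0.002  0.003  0.544]
 [ 0.003 -0.968 -0.252  0.095]
 [ 0.003  0.252 -0.968  0.216]
 [ 0.     0.     0.     1.   ]]
```

View pics/w22c.png

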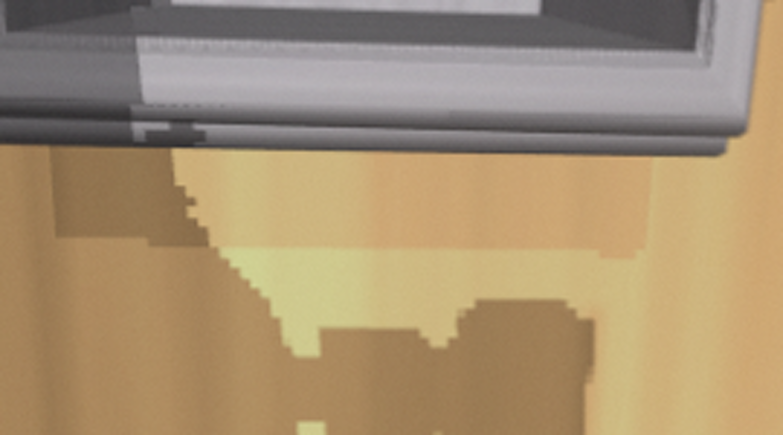

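{"op": "send_rows", "data": {
  "increments": [
    [0.1,0,0,0.03,0],
    [0.1,0,0,0.06,0],
    [0.1,0,0,0.075,0],
    [0.1,0,0,0.075,0],
    [0.1,0,0,0.075,0]
  ]
}}

```text
time: 15.07
tool_pos: [0.5446, -0.0562, 0.0374]
ee_rot: [1.433, 1.566, -0.139]
wrist_force: [0.6, -0.6, 0.1]
width: 0.0516
```

```bash
python3 -c "
from h import *
st();s=snap('wrist','w23.png'); print(s['world_from_camera'][:3,3].round(3))
for y in (.127,): print(proj(s,[(x,y,z) for x in (.485,.545,.605) for z in (.055,.045,.035)]).round(1))
cv2.imwrite('pics/w23c.png',cv2.resize(s['image'][0:150,150:420,::-1],None,fx=2.9,fy=2.9,interpolation=cv2.INTER_CUBIC))"
```

```text
t 15.07 p [ 0.5446 -0.0562  0.0374] yawy -0.1 w 0.0516 F [ 0.6 -0.6  0.1] T [-0.05  0.11  0.05] j [-0.21  0.17  1.62  0.    1.35 -0.21]
[0.544 0.018 0.217]
[[ 117.4 -179.1]
 [ 128.5 -157.8]
 [ 138.2 -139.4]
 [ 274.  -177.8]
 [ 273.9 -156.7]
 [ 273.8 -138.5]
 [ 430.  -178.7]
 [ 418.7 -157.5]
 [ 409.  -139.1]]
```

View pics/w23c.png

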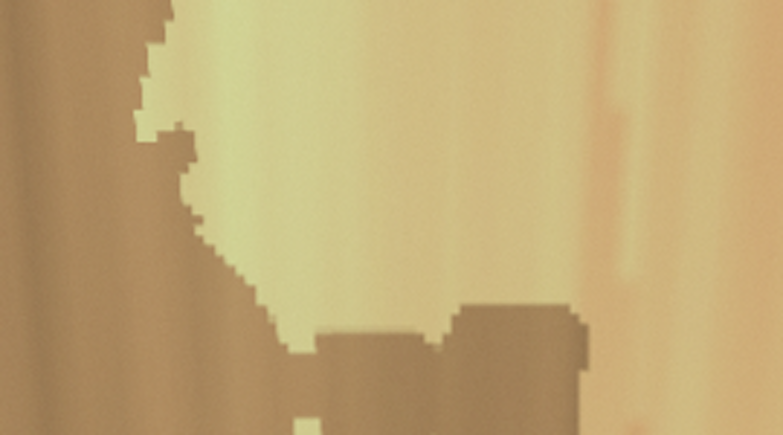

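The view is blocked at this angle. Instead I'll press lightly on the tray's floor near the heel with shut fingers: the contact height, about 12 mm if nested, will tell, and the press will seat it if needed.

{"op": "send_rows", "data": {
  "increments": [
    [-1,-0.035,0,0,0],
    [-1,-0.07,0,-0.03,0],
    [-1,-0.07,0,-0.07,0],
    [-1,-0.07,0,-0.11,0],
    [-1,-0.07,0,-0.15,0]
  ]
}}

```text
time: 15.53
tool_pos: [0.5434, 0.0979, 0.1072]
ee_rot: [1.786, 1.566, 0.216]
wrist_force: [-0.3, 0.2, -0.0]
width: 0.022
```

{"op": "send_rows", "data": {
  "increments": [
    [-1,0,0,-0.04,0],
    [-1,0,0,-0.08,0],
    [-1,0,0,-0.08,0],
    [-1,0,0,-0.08,0],
    [-1,0,0,-0.08,0]
  ]
}}

```text
time: 15.95
tool_pos: [0.5424, 0.1759, 0.1051]
ee_rot: [1.225, 1.57, -0.343]
wrist_force: [-0.0, -0.6, 0.2]
width: 0.0007
```

```bash
python3 -c "
from h import *
to([.5445,.175,.03],0);snap('wrist','w24.png')"
```

```text
t 15.95 p [0.5424 0.1759 0.1051] yawy 0.16 w 0.0007 F [-0.  -0.6  0.2] T [-0.1   0.08 -0.05] j [ 0.21  0.17  1.48 -0.    1.49  0.21]
tool shift [0.0751 0.002  0.0009] roll 0.0028
```

View pics/w24.png

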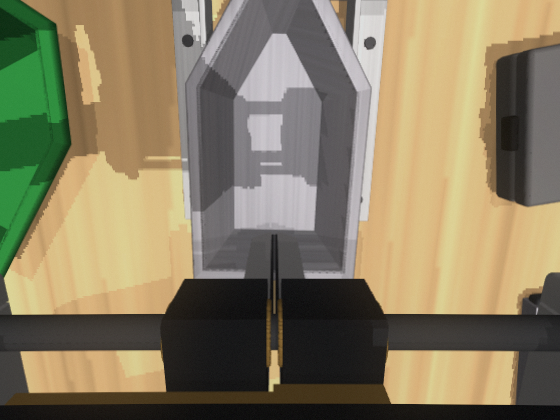

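{"op": "send_rows", "data": {
  "increments": [
    [-1,0.02,0.001,-0.012,0],
    [-1,0.04,0.001,-0.012,0],
    [-1,0.06,0.001,-0.012,0],
    [-1,0.075,0.001,-0.012,0],
    [-1,0.08,0.001,-0.012,0]
  ]
}}

```text
time: 16.42
tool_pos: [0.5418, 0.1852, 0.0216]
ee_rot: [-1.296, 1.566, -2.868]
wrist_force: [-0.9, 0.3, -0.5]
width: 0.0008
```

{"op": "send_rows", "data": {
  "increments": [
    [-1,0.003,0,0,0],
    [-1,0.005,0,0,0],
    [-1,0.007,0,0,0]
  ]
}}

```text
time: 16.67
tool_pos: [0.5446, 0.187, 0.0187]
ee_rot: [1.829, 1.568, 0.259]
wrist_force: [0.0, 0.5, -0.0]
width: 0.0004
```

```bash
python3 -c "
from h import *
st();snap('wrist','w25.png')"
```

```text
t 16.67 p [0.5446 0.187  0.0187] yawy -0.0 w 0.0004 F [ 0.   0.5 -0. ] T [-0.05  0.04 -0.01] j [0.23 0.25 1.56 0.   1.32 0.23]
```

{"op": "send_rows", "data": {
  "increments": [
    [-1,0.001,0,0,0],
    [-1,0.002,0,0,0],
    [-1,0.003,0,0,0],
    [-1,0.004,0,0,0]
  ]
}}

```text
time: 17.05
tool_pos: [0.5437, 0.1875, 0.0138]
ee_rot: [1.922, 1.57, 0.352]
wrist_force: [-0.1, -0.5, 0.6]
width: 0.0005
```

{"op": "send_rows", "data": {
  "increments": [
    [-1,0.001,0,0,0],
    [-1,0.002,0,0,0]
  ]
}}

```text
time: 17.22
tool_pos: [0.5436, 0.1874, 0.0123]
ee_rot: [1.974, 1.571, 0.404]
wrist_force: [-2.6, -1.0, 7.8]
width: 0.0007
```

{"op": "send_rows", "data": {
  "increments": [
    [-1,0.001,0,0,0],
    [-1,0.002,0,0,0]
  ]
}}

```text
time: 17.38
tool_pos: [0.5436, 0.1875, 0.0122]
ee_rot: [1.815, 1.57, 0.246]
wrist_force: [-5.2, -1.9, 16.1]
width: 0.0006
```

The fingers met a firm floor at z = 12.2–12.3 mm, against 12 mm expected, and it did not give at 16 N. So the heel half is home. Same check toward the nose.

{"op": "send_rows", "data": {
  "increments": [
    [-1,-0.01,0,0,0],
    [-1,-0.03,0,0,0],
    [-1,-0.03,0,-0.03,0],
    [-1,-0.03,0,-0.06,0],
    [-1,-0.03,0,-0.075,0]
  ]
}}

```text
time: 17.8
tool_pos: [0.5437, 0.265, 0.0404]
ee_rot: [2.477, 1.568, 0.909]
wrist_force: [0.3, 0.4, -0.2]
width: 0.0009
```

{"op": "send_rows", "data": {
  "increments": [
    [-1,0.012,0,0,0],
    [-1,0.02,0,0,0],
    [-1,0.025,0,0,0],
    [-1,0.026,0,0,0]
  ]
}}

```text
time: 18.13
tool_pos: [0.5424, 0.2608, 0.0123]
ee_rot: [-1.177, 1.567, -2.748]
wrist_force: [-3.1, 0.1, 7.6]
width: 0.0003
```

{"op": "send_rows", "data": {
  "increments": [
    [-1,0.001,0,0,0],
    [-1,0.002,0,0,0]
  ]
}}

```text
time: 18.3
tool_pos: [0.5424, 0.2609, 0.0122]
ee_rot: [-1.358, 1.568, -2.93]
wrist_force: [-6.1, -1.4, 13.4]
width: 0.0006
```

{"op": "send_rows", "data": {
  "increments": [
    [-1,0.001,0,0,0],
    [-1,0.002,0,0,0]
  ]
}}

```text
time: 18.47
tool_pos: [0.5425, 0.2609, 0.0122]
ee_rot: [-1.387, 1.568, -2.958]
wrist_force: [-9.0, -1.1, 20.8]
width: 0.0001
```

The nose half also has its floor at 12.2 mm, so the upper tray is level and home. I'll lift clear and do a final check.

{"op": "send_rows", "data": {
  "increments": [
    [-1,-0.01,0,0,0],
    [-1,-0.04,0,0,0],
    [-1,-0.08,0,0,0],
    [-1,-0.11,0,0,0],
    [-1,-0.13,0,0.02,0]
  ]
}}

```text
time: 18.88
tool_pos: [0.5445, 0.2435, 0.1425]
ee_rot: [2.181, 1.566, 0.613]
wrist_force: [0.4, -0.5, -0.5]
width: 0.0004
```

{"op": "send_rows", "data": {
  "increments": [
    [-1,0,0,0.04,0],
    [-1,0,0,0.08,0],
    [-1,0,0,0.12,0],
    [-1,0,0,0.16,0],
    [-1,0,0,0.2,0]
  ]
}}

```text
time: 19.3
tool_pos: [0.5426, 0.0392, 0.1385]
ee_rot: [-1.151, 1.569, -2.722]
wrist_force: [-0.3, 0.5, -1.6]
width: 0.0008
```

{"op": "send_rows", "data": {
  "increments": [
    [-1,0,0,0.04,0],
    [-1,0,0,0.06,0],
    [-1,0,0,0.06,0],
    [-1,0,0,0.06,0]
  ]
}}

```text
time: 19.63
tool_pos: [0.5429, -0.0195, 0.1385]
ee_rot: [-1.91, 1.569, 2.799]
wrist_force: [-0.1, 0.3, 0.4]
width: 0.0007
```

```bash
python3 -c "
from h import *
st();s=snap('top','t26.png')
cv2.imwrite('pics/t26c.png',cv2.resize(s['image'][180:280,110:230,::-1],None,fx=6,fy=6,interpolation=cv2.INTER_CUBIC))"
```

```text
t 19.63 p [ 0.5429 -0.0195  0.1385] yawy -0.18 w 0.0007 F [-0.1  0.3  0.4] T [0.02 0.05 0.01] j [-0.14  0.1   1.49  0.    1.55 -0.14]
```

View pics/t26c.png

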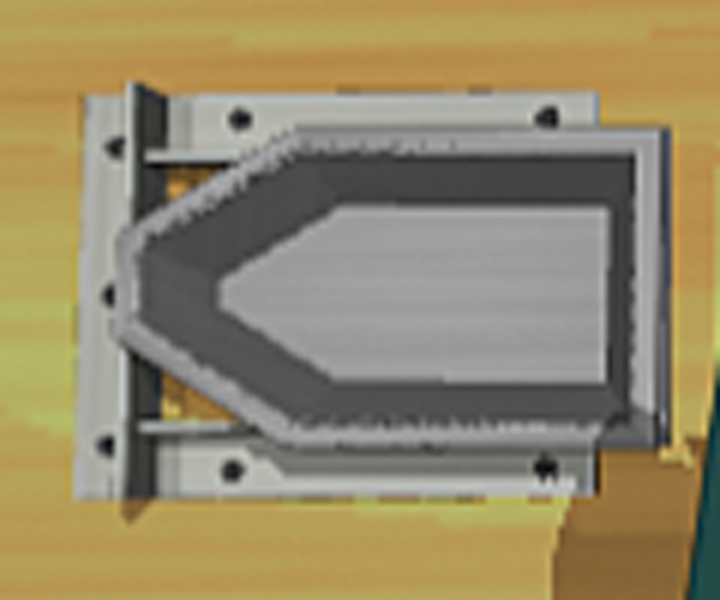

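View pics/t26.png

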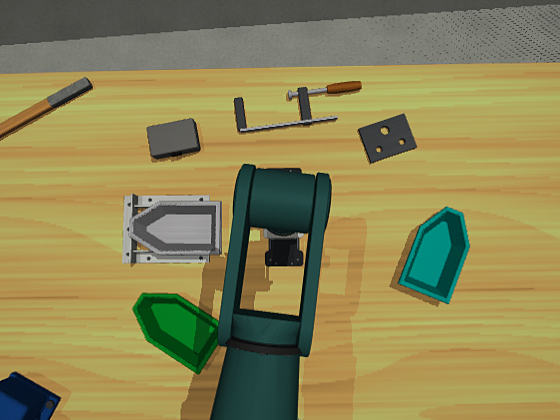

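The final top view shows the pair in the bay with the nose at the back strip, at about (130,228). It has not moved since I pressed on it, and the bystanders are where they were.

```bash
python3 -c "
from bench import robot
print(robot.close_job())"
```

```text
the job is handed in; nothing more can be done
None
```

I turned the upper tray about 80° with the fingers spread inside it until it dropped into the lower one. Then I dragged the pair nose-first into the bay, let go and handed the job in at about 20 s of the 72 s.

**Nesting:** shut fingers pressed on the upper tray's floor met a firm stop at about 12.2 mm, both toward the heel and toward the nose. That matches the 12 mm expected when it is fully home and level.

**Against the back strip:** the hand stalled at the end of the drag while the force rose from about 10 to 17 N. From the top view I put the lower tray's nose at about y 0.337 m. The strip face measured 0.337 m at the bench and 0.334 m at its top edge. I could not see the lower nose directly.

**Noses:** the upper tray's nose sits about 1 to 3 mm ahead of the lower one by the pictures, inside the 6 mm limit.

**Bystanders:** the clamp, drilled plate and bit case look unmoved in the last picture.

**Where the checks disagreed:** rim heights triangulated from the two fixed cameras scattered by up to about 9 mm, between 46 and 58 mm against an expected 55. I relied on the floor contact heights instead. One attempt to view the heel closely with the wrist camera showed only bare bench.

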